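Walk the heavy gel power supply home into its bay and clip it in

TASK

Walk the heavy power supply forward into its bay by pushing slowly on its two black corner bumpers in turn, a little on one and then a little on the other, until it stands straight and fully home against both rubber buffers of the bay. Then press the yellow clip down all the way, so that its jaws snap over the round bar on the supply's far edge. Touch nothing of the supply but its two bumpers, keep it flat on the worktop and never let it swing far out of line with the bay (about 30 degrees is too much), and leave all the things standing around where they are.

Things in the scene. Friction and masses are not known exactly. Their poses are not given: they have to be found in the camera images.
- bay: fixed aluminium docking bay. Origin on the worktop, under the supply's centre when home; x points the way the supply is pushed, y left. Two rubber buffers at x=+60, y=+-60 mm on a stop wall 34 mm high. Side cheeks 30 mm high, inner faces y=+-107 from x=+5 mm on, flaring outward in front to +-126 at x=-24 mm (outer edge +-132). Grey clip post x=+74 to +88 mm, 40 mm wide, 114 mm high
- supply: power supply, about 1.8 kg, loose on the worktop; 7 to 16 N slide it, about half of that at one corner. Origin: centre of underside; x forward, y left. 120 (x) by 200 (y) by 55 mm high. A push on one near-corner bumper turns it roughly about the other near corner, which stays almost in place. Home: origin and axes coincide with the bay's
- supply_case: the supply's white housing, fixed on it, same origin and axes: control panel (knob, sockets, out to x=-67 mm) on the near face between the bumpers, and on top a round steel bar, 14 mm in diameter, along y, centre at x=+42 mm, 71 mm up, between brackets at y=+-28 mm. Not to be touched
- left_bumper (a point): centre of the near (pushing) face of the left (+y) black rubber bumper, at x=-70, y=+85.5 mm, 27 mm up on the supply; face 30 mm wide, 44 mm high (5 to 49 mm up); it stands 10 mm out from the housing; the gap between the bumpers is 141 mm; axes as the supply
- right_bumper (a point): the same on the right (-y) bumper, at y=-85.5 mm. Between the cheeks of the bay a supply turned by more than about 12 degrees can wedge; pushing the other bumper frees it
- clip_top (a point): centre of the top of the clip's yellow round push cap, 30 mm in diameter, 141 mm above the worktop when raised, 117 mm when fully down; over x=+42 mm, y=0 of the bay, right above the bar when the supply is home
- clip (a joint): travel of the clip down its post: 0 raised (as found, it stays where it is left), 0.024 m fully down. Its two sprung jaws part over the bar and snap beneath it at about 0.019 m; pressing takes about 5 to 10 N. Its jaws pass 8 mm above the bar when raised
- alcohol_bottle: bystander: white bottle with a blue cap, 52 mm in diameter, 134 mm high, standing at one side of the bay; origin under its centre
- amber_bottle: bystander: small brown bottle with a white cap, 44 mm in diameter, 110 mm high, at the other side of the bay; origin under its centre
- petri_dish: bystander: clear lidded dish, 60 mm in diameter, 15 mm high; origin under its centre
- timer: bystander: white timer with three buttons, 70 x 66 x 19 mm; origin under its centre
- tube_rack: bystander: grey tube rack, 136 x 69 x 45 mm; origin under its centre
- green_capped_bottle: bystander: small square white bottle lying on its side, green cap, 84 x 34 x 34 mm; origin under its centre

How it is judged:
On the way:
1. the supply stands straight and fully home in the bay while the clip is still raised (x of supply in the frame of bay between -0.004 and 0.004 m and angle between the x axis of supply and the x axis of bay, either way round below 0.035 rad and y of supply in the frame of bay between -0.011 and 0.011 m and angle between supply's own z axis and vertical below 0.03 rad and linear speed of supply below 0.02 m/s and value of joint clip below 0.004 m), for 0.2 s.
At the end, for the whole second after the job is handed in: the supply is at rest, flat, within 4 mm of home along the bay, within 11 mm across it and within 2 degrees of straight, and the clip is down past 20.5 mm of its 24 mm travel, its jaws snapped beneath the bar (x of supply in the frame of bay between -0.004 and 0.004 m and angle between the x axis of supply and the x axis of bay, either way round below 0.035 rad and y of supply in the frame of bay between -0.011 and 0.011 m and angle between supply's own z axis and vertical below 0.03 rad and linear speed of supply below 0.02 m/s and value of joint clip above 0.0205 m); the robot touches nothing.
It fails at once if the robot presses on the supply's housing, panel or bar (more than 2 N) (contact force between any of the fingers, the arm and supply_case above 2 N).
It fails at once if the supply swings more than 30 degrees out of line with the bay (angle between the x axis of supply and the x axis of bay, either way round above 0.53 rad).
It fails at once if the supply is tipped or lifted (angle between supply's own z axis and vertical above 0.09 rad or height (world z) of supply above 0.012 m).
It fails at once if the supply is rammed along faster than 0.3 m/s (linear speed of supply above 0.3 m/s).
It fails at once if a thing standing around is moved by more than 20 mm or knocked over (distance of any of alcohol_bottle, amber_bottle, petri_dish, timer, tube_rack, green_capped_bottle from where it was at the start of the episode above 0.02 m or angle between any of alcohol_bottle, amber_bottle, petri_dish, timer, tube_rack, green_capped_bottle's own z axis and vertical above 0.35 rad).
It also fails if it takes over 67 s, if anything falls off the work surface, if the arm or the gripper's body presses on something with over 40 N, if the wrist force passes 120 N, or if a joint passes its speed limit or range.

ROBOT

A 7-joint arm with a two-finger parallel gripper is mounted at the origin on a cart in front of the work surface, level with it; the furniture and walls round the work are solid. World frame = base frame: x ahead of the robot, y to its left, z up, the work surface at z = 0. Lengths are in m, angles in rad, forces in N, time in s.
With the tool pointing down it reaches from about 0.4 to 0.9 m from the base axis. Payload 5.6 kg.
Tool frame: the origin (TCP) lies midway between the tips of the shut fingers; the grasp point (between the pads) lies 19 mm behind it; y points along the fingers, z is the direction in which the jaws open and shut, and the axes are right-handed (so a half turn about y gives the same grasp; the last joint's range is limited). The gripper opens to 92 mm and grips with 3 to 60 N. Pads are 20 mm wide; open, the fingers measure 128 mm over their backs; the gripper's body (75 mm by 189 mm) begins 69 mm behind the grasp point.
Start: joints at [-1.149, 0.468, -0.012, 1.603, 0.006, 1.071, -0.056], TCP at [0.291, 0.581, 0.215] pointing down, gripper open.
Joint ranges: [-2.53, 2.53], [-0.31, 2.02], [-1.57, 1.55], [0.28, 2.44], [-1.29, 4.43], [0.15, 1.84], [-2.92, 2.92]. Speed limits (rad/s): [2.57, 2.57, 3.14, 3.14, 3.14, 3.14, 3.14].

INTERFACE

Orientations are given as a 3x3 rotation matrix whose columns are the frame's x, y, z axes.
In Python, from station import env, effector, solver, viewer, workorder, search_frame, tip_of gives the robot as it stands. Calls block until the motion is done:
- env.reach(position, orientation): joint-space move of the TCP to a pose.
- env.movel(position, frame=None, rate=0.15): straight line of the TCP; frame=None keeps the orientation; rate is the mean speed in m/s.
- env.goto_joints(angles): joint-space move.
- effector.release() and effector.grasp(squeeze=None): open the fingers fully, or close them until they stop; squeeze is the grip in N (None keeps the last).
- env.pause(seconds).
- solver.inverse_kinematics(position, orientation): joint angles nearest the present ones, or None.
- env.sense(): the state.
- viewer.read_camera(name): name is "scene" or "top"; returns (picture, depth): 480x640x3 uint8, red, green, blue; 480x640 float32, m along the optical axis (not along the pixel's ray), 0 where there is no reading.
- viewer.camera_info(name): a dict with "intrinsics" (3x3 intrinsics, pixels), "eye" and "rotation" of the camera in the world. Camera axes: x right, y up, looking along -z (the intrinsics and any distortion apply to the point x, -y, -z); pixel columns grow to the right and rows downward; lengths in m; the calibration is good to about 2 mm. A picture is of the moment at which its call begins. camera_info takes no time and is no camera call.
A pose or a line that the arm cannot do raises env.PlanningError and nothing moves.
- workorder.finish_job(): hands the job in, once; it reports no verdict.
Trained networks look in the newest picture that a camera, given by its name, has taken for a name from the list of things; names that differ only in an ending like _2 or _b are one class to them, and where a whole thing is asked for, a point or a joint stands for the part that bears it (a point fixed in the world has none). Each returns a list of dicts, best first, with "score" (0 to 1); they miss things now and then, are a little off and sometimes report something else, mostly with a low value. They report only what shows in the picture. A call takes as long as a camera call.
- search_frame(camera, name): "at" ([x, y, z] in m, in world coordinates, good to about 4 mm: the middle of the surface that is visible of it).
- tip_of(camera, name): "at" ([x, y, z] in m, in world coordinates, good to about 4 mm: a listed point, or the origin of a listed thing).
The state is a dict: "t": time; "joint_positions": joint angles; "joint_velocities": joint speeds; "tau": joint torques, N m; "ee_pos": TCP position; "tcp_rot": TCP orientation; "wrist_force": force on the tool from outside, world axes, zero at the start; "moment": the same for the moment, N m; "gripper_width": finger opening in m.
Only numpy, scipy, OpenCV 4.12 (cv2) and the standard library are available. Lean on these libraries where they do the work, as an engineer would, in place of code of your own. Each camera call takes 0.05 s, during which the arm holds its last target.

## Working session

There is one attempt and no reset: what is moved stays moved. The work goes in short steps, each a Python script; the robot and the scene stay as the last script left them, time stands still between calls to the robot, and variables do not carry over. Pictures are saved under pics/ and viewed, and the job is handed in when it is done.

```bash
ls; mkdir -p pics
python3 - <<'E'
from station import env, effector, solver, viewer, workorder, search_frame, tip_of
import cv2, numpy as np
for c in ["scene","top"]:
    p,d=viewer.read_camera(c); cv2.imwrite(f"pics/{c}0.png",p[:,:,::-1])
    i=viewer.camera_info(c); print(c,i)
    for n in ["bay","supply","left_bumper","right_bumper","clip_top"]:
        print(n,[(np.round(r["at"],4),round(r["score"],2)) for r in tip_of(c,n)[:2]])
    for n in ["alcohol_bottle","amber_bottle","petri_dish","timer","tube_rack","green_capped_bottle"]:
        print(n,[(np.round(r["at"],3),round(r["score"],2)) for r in tip_of(c,n)[:1]])
s=env.sense(); print(s["t"],s["ee_pos"],s["tcp_rot"],s["gripper_width"])
E
```

```text
pics
scene {'intrinsics': array([[469.61975228,   0.        , 319.89474154],
       [  0.        , 469.61975228, 235.54539204],
       [  0.        ,   0.        ,   1.        ]]), 'eye': array([ 0.22051734, -0.30878286,  0.80356275]), 'rotation': array([[ 0.77325637,  0.49267678, -0.39917937],
       [-0.63382773,  0.58232654, -0.50907583],
       [-0.0183571 ,  0.64665708,  0.76255992]])}
bay []
supply [(array([5.163e-01, 8.710e-02, 1.000e-04]), 0.71), (array([ 0.4247,  0.2965, -0.002 ]), 0.54)]
left_bumper [(array([0.4556, 0.1738, 0.0258]), 0.74), (array([0.6423, 0.0895, 0.1436]), 0.48)]
right_bumper [(array([0.4415, 0.0037, 0.0296]), 0.68)]
clip_top [(array([ 4.481e-01, -1.369e-01,  3.000e-04]), 0.69), (array([0.6406, 0.0916, 0.1431]), 0.64)]
alcohol_bottle [(array([ 0.626, -0.088, -0.001]), 0.79)]
amber_bottle [(array([ 0.589,  0.267, -0.   ]), 0.9)]
petri_dish [(array([ 0.426,  0.298, -0.003]), 0.84)]
timer [(array([ 0.447, -0.136, -0.   ]), 0.67)]
tube_rack [(array([ 0.584,  0.358, -0.004]), 0.62)]
green_capped_bottle [(array([ 0.568, -0.179,  0.001]), 0.94)]
top {'intrinsics'
[... 425 characters left out ...]

left_bumper [(array([0.4535, 0.1791, 0.0294]), 0.63)]
right_bumper [(array([0.4436, 0.0027, 0.0308]), 0.56), (array([ 0.6192, -0.0928,  0.0047]), 0.5)]
clip_top []
alcohol_bottle [(array([ 0.62 , -0.091,  0.001]), 0.59)]
amber_bottle [(array([ 0.596,  0.262, -0.   ]), 0.68)]
petri_dish [(array([0.424, 0.297, 0.001]), 0.87)]
timer [(array([ 0.452, -0.136,  0.001]), 0.89)]
tube_rack [(array([ 0.588,  0.355, -0.002]), 0.76)]
green_capped_bottle [(array([ 0.57 , -0.176, -0.   ]), 0.8)]
1.2 [0.29141228 0.58104053 0.21461013] [[ 8.93867497e-01  7.44004412e-05  4.48331230e-01]
 [-4.48331234e-01  4.75442254e-05  8.93867497e-01]
 [ 4.51885750e-05 -9.99999996e-01  7.58542794e-05]] 0.09186855941579535
```

View pics/scene0.png

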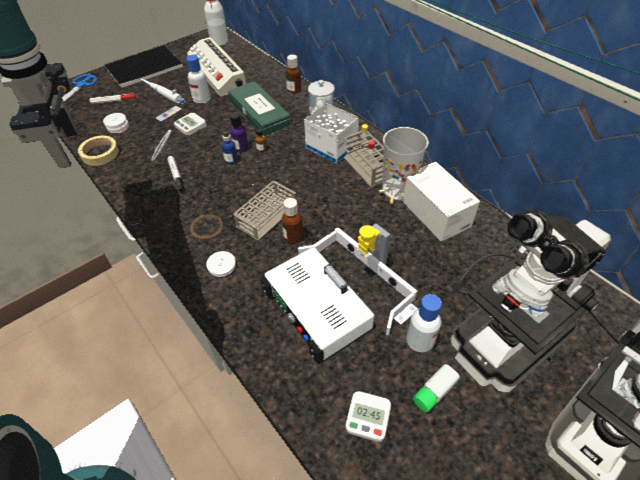

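View pics/top0.png

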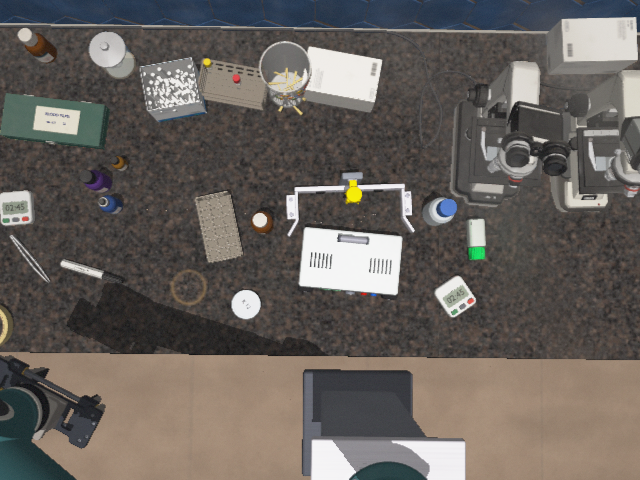

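```bash
cat > h.py <<'E'
from station import env, effector, solver, viewer, workorder, search_frame, tip_of
import cv2, numpy as np
def cloud(c):
    p,d=viewer.read_camera(c); i=viewer.camera_info(c); K=i["intrinsics"]
    v,u=np.mgrid[0:480,0:640]
    P=np.stack([(u-K[0,2])/K[0,0]*d,-(v-K[1,2])/K[1,1]*d,-d],-1)
    W=P@i["rotation"].T+i["eye"]; W[d==0]=np.nan
    return p,W
def supply(c="top"):
    """fit white top rect at z~55mm"""
    p,W=cloud(c)
    m=(W[...,2]>.045)&(W[...,2]<.064)&(W[...,0]>.40)&(W[...,0]<.70)&(W[...,1]>-.05)&(W[...,1]<.225)&(p.min(-1)>120)
    m=cv2.morphologyEx(m.astype(np.uint8),cv2.MORPH_OPEN,np.ones((3,3)))
    n,l,st,_=cv2.connectedComponentsWithStats(m); k=1+np.argmax(st[1:,4]); 
    pts=W[l==k][:,:2].astype(np.float32)
    (cx,cy),(w,h),a=cv2.minAreaRect(pts*1000)
    if w>h: a=a-90; w,h=h,w
    return np.array([cx,cy])/1000,(w,h),np.radians((a+45)%90-45),len(pts),p,W
E
python3 - <<'E'
from h import *
for c in ["top","scene"]:
    ce,wh,a,n,p,W=supply(c); print(c,"supply",ce,wh,np.degrees(a),n)
    Z=W[...,2]
    reg=(W[...,0]>.55)&(W[...,0]<.75)&(W[...,1]>-.08)&(W[...,1]<.26)
    for nm,lo,hi in [("z24-40",.024,.044),("post",.105,.122),("cap",.130,.155)]:
        m=reg&(Z>lo)&(Z<hi); q=W[m]; print(nm,m.sum(),q.min(0).round(3),q.max(0).round(3),np.median(q,0).round(4))
    yel=reg&(p[...,0]>180)&(p[...,1]>150)&(p[...,2]<80); q=W[yel]; q=q[q[:,2]>.136]; print("yellow",len(q),np.median(q,0),q.min(0),q.max(0))
    # stop wall
    m=reg&(Z>.024)&(Z<.044)&(W[...,0]>.63)&(W[...,1]>.0)&(W[...,1]<.18); q=W[m]
    if len(q)>20:
        l=cv2.fitLine(q[:,:2].astype(np.float32),cv2.DIST_HUBER,0,.01,.01).ravel(); print("wall",l,np.degrees(np.arctan2(l[1],l[0])),q.min(0),q.max(0))
p,W=cloud("top")
cv2.imwrite("pics/crop.png",cv2.resize(p[160:310,270:470,::-1],None,fx=4,fy=4,interpolation=cv2.INTER_CUBIC))
E
```

```text
top supply [0.51893304 0.0850675 ] (119.88104248046875, 200.0916748046875) -4.6216888427734375 5519
z24-40 901 [ 0.57  -0.079  0.024] [0.681 0.259 0.044] [0.6653 0.0904 0.0317]
post 282 [ 0.582 -0.08   0.105] [0.689 0.259 0.122] [0.6762 0.0904 0.113 ]
cap 212 [ 0.613 -0.08   0.13 ] [0.658 0.1   0.145] [0.6421 0.0846 0.1398]
yellow 180 [0.64285957 0.08639567 0.1403283 ] [0.62901782 0.07300748 0.13613086] [0.6578033  0.09966939 0.1454079 ]
wall [ 0.04512358 -0.9989814   0.66912043  0.09143165] -87.41373 [6.57876434e-01 8.01921696e-06 2.40183168e-02] [0.67789665 0.1786704  0.04284333]
scene supply [0.51715546 0.08484312] (119.24884796142578, 200.572998046875) -4.620933532714844 5222
z24-40 1115 [ 0.551 -0.08   0.024] [0.687 0.26  0.044] [0.6624 0.0748 0.0316]
post 304 [ 0.582 -0.079  0.105] [0.688 0.26  0.122] [0.659  0.0823 0.1135]
cap 200 [ 0.611 -0.08   0.134] [0.656 0.101 0.144] [0.6379 0.0834 0.1407]
yellow 161 [0.64025176 0.08534656 0.14105798] [0.62668058 0.07157584 0.13671059] [0.65426685 0.10130392 0.14413602]
wall [ 0.05551352 -0.9984579   0.666642    0.07132863] -86.81767 [6.55142693e-01 8.94459331e-05 2.42260941e-02] [0.68670412 0.17974593 0.04399049]
```

View pics/crop.png

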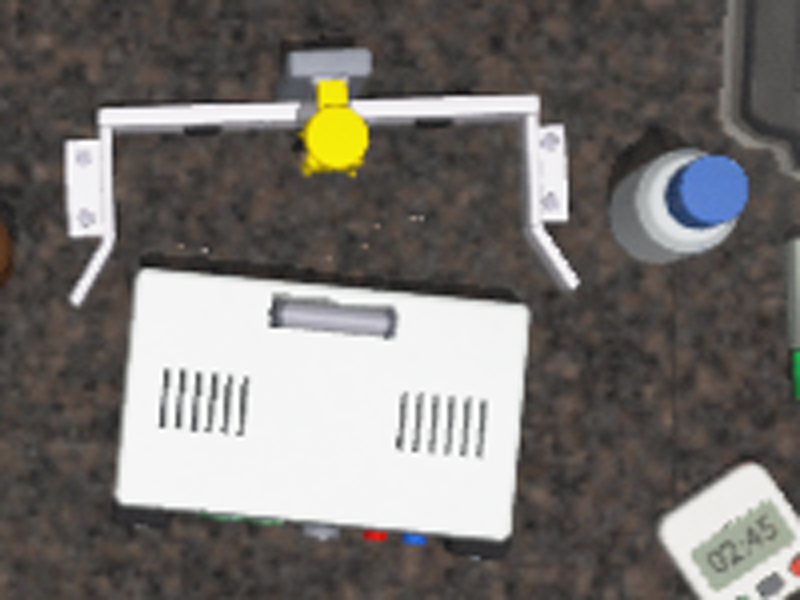

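```bash
cat >> h.py <<'E'
from scipy.optimize import minimize
BAY=np.array([.5995,.0843]); BY=np.radians(2.7)
def rot2(a): return np.array([[np.cos(a),-np.sin(a)],[np.sin(a),np.cos(a)]])
def labels(c):
    p,W=cloud(c); i=viewer.camera_info(c); e=i["eye"]
    Z=W[...,2]; t=(.055-e[2])/(Z-e[2]); X=e+(W-e)*t[...,None]
    reg=(X[...,0]>.36)&(X[...,0]<.72)&(X[...,1]>-.1)&(X[...,1]<.28)&np.isfinite(Z)
    top=reg&(Z>.048)&(Z<.062); low=reg&(Z<.048)
    return X[top][:,:2],X[low][:,:2],p
def sd(q,s):
    l=np.abs((q-s[:2])@rot2(s[2]))-np.array([.06,.1])
    return np.where((l>0).any(1),np.linalg.norm(np.maximum(l,0),axis=1),l.max(1))
def fit(cams=("top","scene"),s0=None):
    res=[]
    if s0 is None: s0=np.array([.518,.085,-.08])
    for c in cams:
        T,L,p=labels(c)
        f=lambda v: (lambda s: np.sum(1+np.tanh(sd(T,s)/.003))+np.sum(1-np.tanh(sd(L,s)/.003)))(v*np.array([.01,.01,.1]))
        best=None
        for da in (-.1,0,.1):
            r=minimize(f,(s0+[0,0,da])/[.01,.01,.1],method="Nelder-Mead",options=dict(initial_simplex=None,xatol=1e-3,fatol=.1,maxiter=400))
            if best is None or r.fun<best.fun: best=r
        res.append((best.x*[.01,.01,.1],best.fun,len(T),p))
    return res
def inbay(s):
    d=rot2(BY).T@(s[:2]-BAY); return d[0]*1e3,d[1]*1e3,np.degrees(s[2]-BY)
def R(a):
    c,s=np.cos(a),np.sin(a); return np.array([[s,0,c],[-c,0,s],[0,-1,0]])
def show(s0=None):
    o=[]
    for s,f,n,p in fit(s0=s0):
        print("fit",np.round(s[:2],4),"bay x,y,deg",np.round(inbay(s),1),"cost",round(f),n); o.append((s,f,n,p))
    return o
E
python3 - <<'E'
from h import *
show(); 
q=env.sense()["joint_positions"]
for a in (-.1,0,.1,np.pi,-np.pi):
  for P in [(.40,.003,.2),(.40,.003,.02),(.40,.176,.02),(.51,.176,.02),(.64,.087,.13)]:
    j=solver.inverse_kinematics(np.array(P),R(a)); print(a,P,None if j is None else np.round(j,2))
E
```

```text
fit [0.5188 0.0855] bay x,y,deg [-80.6   5.1  -7.5] cost 959 5749
fit [0.5147 0.0831] bay x,y,deg [-84.8   2.8  -7.2] cost 1123 5740
-0.1 (0.4, 0.003, 0.2) [-0.63  0.04  0.56  2.22 -0.02  0.89 -0.15]
-0.1 (0.4, 0.003, 0.02) [-0.34  0.42  0.29  2.33 -0.3   0.42  0.1 ]
-0.1 (0.4, 0.176, 0.02) [-0.73  0.46  0.28  2.25 -0.28  0.46 -0.32]
-0.1 (0.51, 0.176, 0.02) [-0.65  0.58  0.33  2.01 -0.32  0.59 -0.21]
-0.1 (0.64, 0.087, 0.13) [-0.54  0.58  0.49  1.71 -0.33  0.93 -0.02]
0 (0.4, 0.003, 0.2) [-0.62  0.04  0.55  2.22 -0.02  0.89 -0.05]
0 (0.4, 0.003, 0.02) [-0.33  0.42  0.28  2.33 -0.28  0.42  0.18]
0 (0.4, 0.176, 0.02) [-0.72  0.46  0.26  2.25 -0.26  0.46 -0.24]
0 (0.51, 0.176, 0.02) [-0.64  0.58  0.31  2.01 -0.31  0.59 -0.12]
0 (0.64, 0.087, 0.13) [-0.52  0.58  0.47  1.71 -0.31  0.93  0.07]
0.1 (0.4, 0.003, 0.2) [-0.61  0.04  0.54  2.22 -0.02  0.89  0.04]
0.1 (0.4, 0.003, 0.02) [-0.32  0.42  0.27  2.33 -0.27  0.42  0.27]
0.1 (0.4, 0.176, 0.02) [-0.7   0.46  0.25  2.25 -0.25  0.46 -0.16]
0.1 (0.51, 0.176, 0.02) [-0.63  0.58  0.29  2.01 -0.29  0.59 -0.04]
0.1 (0.64, 0.087, 0.13) [-0.51  
[... 152 characters left out ...]
 [ 0.04  0.42 -0.15  2.31  0.15  0.42  2.91]
3.141592653589793 (0.4, 0.176, 0.02) [-0.25  0.47 -0.28  2.22  0.28  0.48  2.39]
3.141592653589793 (0.51, 0.176, 0.02) [-0.16  0.59 -0.3   1.98  0.29  0.61  2.5 ]
3.141592653589793 (0.64, 0.087, 0.13) [-0.03  0.56 -0.22  1.67  0.14  0.92  2.84]
-3.141592653589793 (0.4, 0.003, 0.2) [ 1.06  0.28 -1.27  2.14  0.33  0.95  2.75]
-3.141592653589793 (0.4, 0.003, 0.02) [ 0.04  0.42 -0.15  2.31  0.15  0.42  2.91]
-3.141592653589793 (0.4, 0.176, 0.02) [-0.25  0.47 -0.28  2.22  0.28  0.48  2.39]
-3.141592653589793 (0.51, 0.176, 0.02) [-0.16  0.59 -0.3   1.98  0.29  0.61  2.5 ]
-3.141592653589793 (0.64, 0.087, 0.13) [-0.03  0.56 -0.22  1.67  0.14  0.92  2.84]
```

```bash
cat >> h.py <<'E'
import json,os
HF=.018
def pose(s0=None):
    o=show(s0); a,b=o[0],o[1]
    return (a[0]+b[0])/2,o
def push(side,dist,s,rate=.05,back=.022,z=.02,first=False,off=.088):
    sg=1 if side=="L" else -1
    h=s[2]-sg*dist/.171/2          # left push turns negative
    u=np.array([np.cos(h),np.sin(h)])
    f=s[:2]+rot2(s[2])@np.array([-.070,sg*off])
    P0=f-u*(HF+back); P1=f+u*(-HF+dist)
    if first:
        env.reach(np.r_[P0,.18],R(h)); env.movel(np.r_[P0,z],R(h),rate=.15)
    else: env.movel(np.r_[P0,z],R(h),rate=.2)
    env.movel(np.r_[P1-u*(dist+.008),z],R(h),rate=.08)
    st0=env.sense()["wrist_force"]
    env.movel(np.r_[P1,z],R(h),rate=rate)
    st=env.sense(); print(side,"force",np.round(st0,1),np.round(st["wrist_force"],1),"ee",np.round(st["ee_pos"],4),"cmd",np.round(P1,4))
    env.movel(np.r_[P1-u*.03,z],R(h),rate=.15)
    print("t",round(env.sense()["t"],2))
E
python3 - <<'E'
from h import *
s=np.array([.5168,.0843,np.radians(-4.65)])
effector.grasp(); print(env.sense()["gripper_width"])
push("R",.015,s,first=True)
s,o=pose(s)
cv2.imwrite("pics/t1.png",o[0][3][:,:,::-1]);cv2.imwrite("pics/s1.png",o[1][3][:,:,::-1])
E
```

```text
0.00035859122374592794
R force [-0.2 -0.2 -0.3] [-8.1 -3.4  7.7] ee [0.433  0.0014 0.0193] cmd [0.4369 0.0024]
t 7.41
fit [0.5215 0.0862] bay x,y,deg [-77.8   5.6  -4.8] cost 869 5456
fit [0.5177 0.0842] bay x,y,deg [-81.8   3.7  -4.8] cost 586 1689
```

View pics/t1.png

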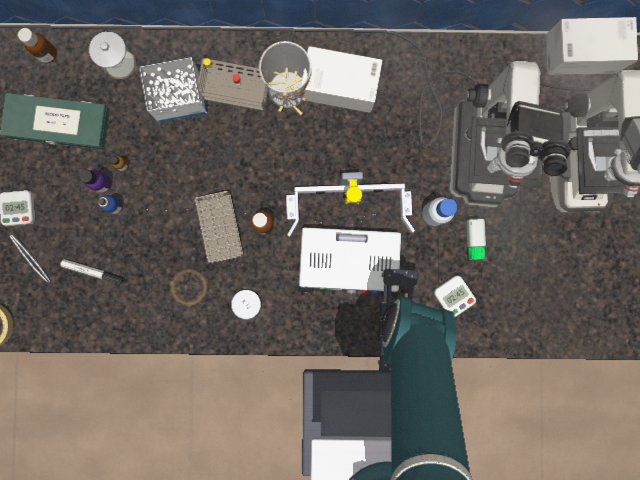

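View pics/s1.png

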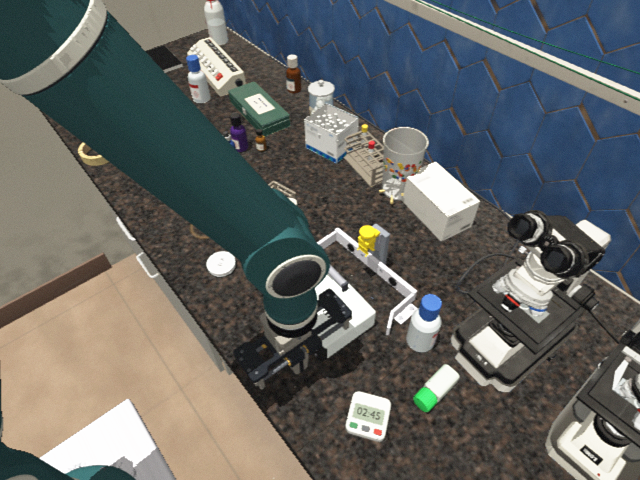

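```bash
cat >> h.py <<'E'
BAY=np.array([.6005,.0845])
def pose(s0=None):
    s,f,n,p=fit(("top",),s0)[0]
    print("   fit",np.round(s[:2],4),"bay x,y,deg",np.round(inbay(s),1),"cost",round(f),n,"t",round(env.sense()["t"],2)); return s,p
E
python3 - <<'E'
from h import *
s=np.array([.5215,.0862,np.radians(-2.1)])
push("L",.019,s); s,p=pose(s)
push("R",.024,s); s,p=pose(s)
cv2.imwrite("pics/t2.png",p[:,:,::-1])
E
```

```text
L force [ 0.6  0.2 -0.2] [-7.6  6.7  3.9] ee [0.4529 0.1791 0.0197] cmd [0.4558 0.1766]
t 9.91
   fit [0.5274 0.0832] bay x,y,deg [-73.1   2.1  -9.4] cost 876 5349 t 9.96
R force [ 0.5 -0.6 -0.7] [-9.2 -5.5  4.5] ee [0.4492 0.0017 0.0191] cmd [0.4536 0.0037]
t 12.45
   fit [0.5357 0.0864] bay x,y,deg [-64.7   5.   -3.5] cost 907 5398 t 12.5
```

View pics/t2.png

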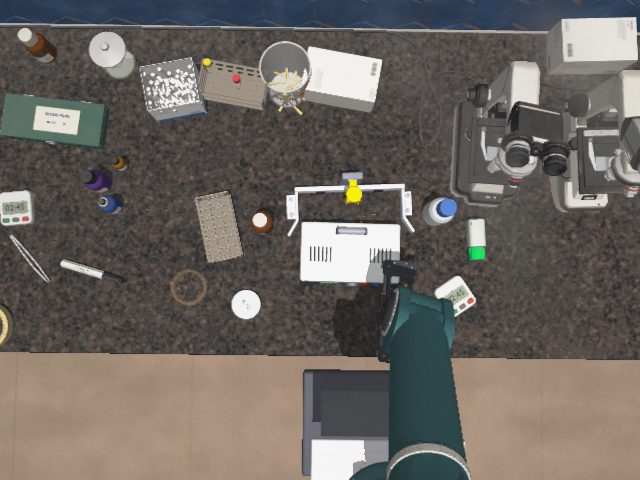

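Run:
```python
from h import *
s=np.array([.5357,.0864,np.radians(-.8)])
for k in range(4):
    side="L" if inbay(s)[2]>-6 else "R"
    push(side,.024,s); s,p=pose(s)
    if abs(inbay(s)[2])>13: break
cv2.imwrite("pics/t3.png",p[160:310,270:470,::-1].repeat(4,0).repeat(4,1)); np.save("s.npy",s)
```

```text
L force [ 0.5 -0.2  0.3] [-7.1  6.9  2.7] ee [0.47   0.1775 0.0196] cmd [0.4729 0.1749]
t 14.98
   fit [0.544  0.0815] bay x,y,deg [-56.6  -0.4  -9.7] cost 874 5333 t 15.03
R force [ 0.2  0.2 -0.6] [-9.3 -5.1  5.7] ee [4.655e-01 3.000e-04 1.910e-02] cmd [0.4698 0.0023]
t 17.52
   fit [0.5522 0.0845] bay x,y,deg [-48.2   2.3  -3.9] cost 856 5399 t 17.57
L force [-0.9  1.1  0.2] [-18.1   7.8  14.6] ee [0.4829 0.1772 0.0196] cmd [0.49   0.1733]
t 20.05
   fit [0.5584 0.0819] bay x,y,deg [-42.2  -0.6  -8.8] cost 829 5265 t 20.1
R force [ 0.  -0.   0.2] [-5.4 -4.1 -2. ] ee [4.826e-01 2.000e-04 1.900e-02] cmd [0.4855 0.0016]
t 22.58
   fit [0.5672 0.0848] bay x,y,deg [-33.3   1.8  -2. ] cost 831 5402 t 22.63
```

View pics/t3.png

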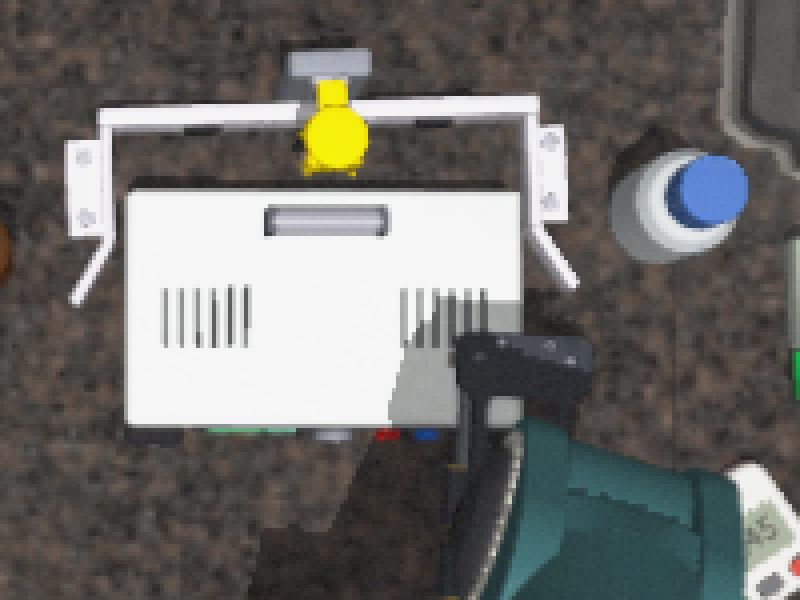

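Run:
```python
from h import *
s=np.load("s.npy")
for k in range(4):
    x,y,d=inbay(s)
    side="L" if d>-2.1 else "R"
    push(side,.021,s); s,p=pose(s)
    if abs(inbay(s)[2])>11 or inbay(s)[0]>-9: break
cv2.imwrite("pics/t4.png",p[160:310,270:470,::-1].repeat(4,0).repeat(4,1)); np.save("s.npy",s)
```

```text
L force [ 0.2 -0.2 -0. ] [-10.4   6.8   8.4] ee [0.4947 0.1748 0.0196] cmd [0.4992 0.1718]
t 25.05
   fit [0.5732 0.0828] bay x,y,deg [-27.3  -0.4  -6.9] cost 831 5243 t 25.1
R force [-0.8  0.7 -0.8] [-10.   -5.1   6.2] ee [ 0.4958 -0.002   0.0192] cmd [4.999e-01 2.000e-04]
t 27.52
   fit [0.5795 0.0848] bay x,y,deg [-20.9   1.3  -1.8] cost 797 5334 t 27.57
L force [-0.1  0.3  0.9] [-12.5   6.4   9.7] ee [0.5062 0.1747 0.0196] cmd [0.5112 0.1716]
t 30.0
   fit [0.5852 0.0829] bay x,y,deg [-15.3  -0.8  -6.4] cost 791 5138 t 30.05
R force [-0.1  0.2 -0. ] [-9.6 -4.9  6.2] ee [ 0.5087 -0.0027  0.0193] cmd [ 5.127e-01 -4.000e-04]
t 32.48
   fit [0.5915 0.085 ] bay x,y,deg [-9.   1.  -1.6] cost 786 5291 t 32.52
```

View pics/t4.png

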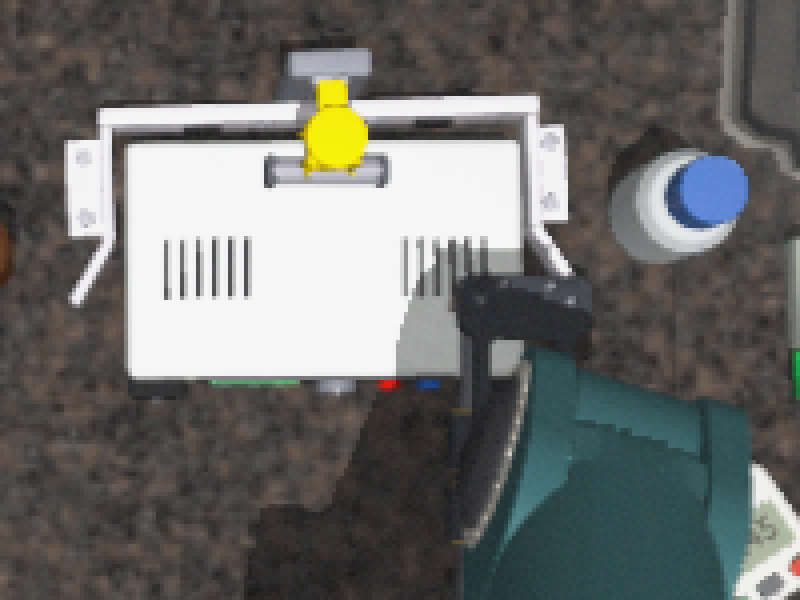

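Run:
```python
from h import *
s=np.load("s.npy")
for side,d in (("L",.013),("R",.020),("L",.012),("R",.010)):
    push(side,d,s); s,p=pose(s)
cv2.imwrite("pics/t5.png",p[160:310,270:470,::-1].repeat(4,0).repeat(4,1)); np.save("s.npy",s)
```

```text
L force [-0.1 -0.6 -0. ] [-8.8  3.2  6.7] ee [0.5118 0.1736 0.0198] cmd [0.5148 0.1717]
t 34.78
   fit [0.5945 0.0844] bay x,y,deg [-6.   0.2 -3.9] cost 790 5172 t 34.83
R force [ 0.4 -0.8 -0.2] [-12.5  -5.    9.2] ee [ 0.5198 -0.0043  0.0192] cmd [ 0.5246 -0.002 ]
t 37.25
   fit [0.5999 0.0865] bay x,y,deg [-0.5  2.   0.5] cost 783 5255 t 37.3
L force [-0.2 -0.9  0.2] [-18.6  -0.2  15.4] ee [0.5115 0.1704 0.0192] cmd [0.5191 0.1703]
t 39.54
   fit [0.6002 0.0869] bay x,y,deg [-0.2  2.4 -0.4] cost 746 5063 t 39.59
R force [0.7 0.1 0.2] [-15.1  -0.9  14.1] ee [ 0.5196 -0.0045  0.0192] cmd [ 0.5257 -0.0043]
t 41.81
   fit [0.6003 0.0864] bay x,y,deg [-0.1  1.9 -0.1] cost 793 5271 t 41.86
```

View pics/t5.png

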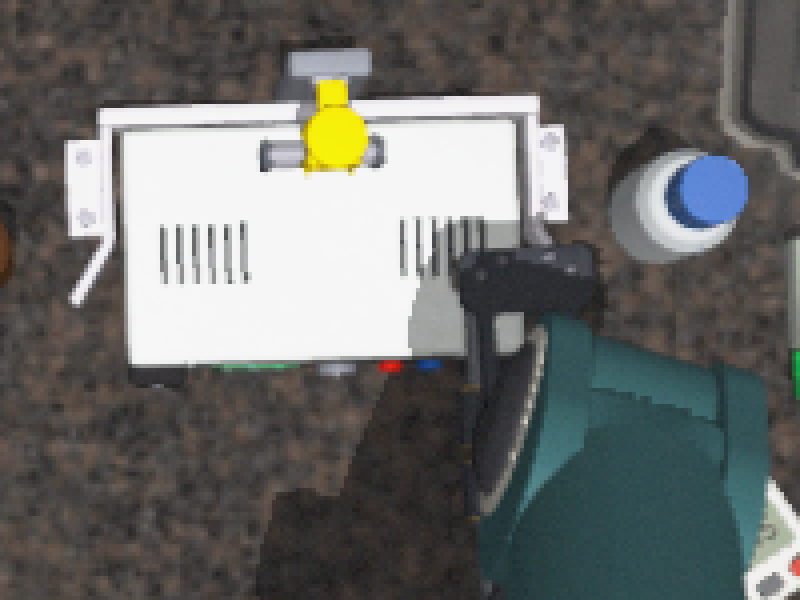

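Run:
```python
from h import *
e=env.sense()["ee_pos"]
env.movel(np.r_[e[:2],.20],rate=.2)
C=np.array([.642,.0865])
env.reach(np.r_[C,.19],R(BY))
env.movel(np.r_[C,.150],rate=.1)
for z in (.135,.122,.114,.109):
    env.movel(np.r_[C,z],rate=.04); st=env.sense(); print(z,np.round(st["ee_pos"],4),np.round(st["wrist_force"],1),round(st["t"],2))
```

```text
0.135 [0.6416 0.0865 0.1346] [-0.2  0.1  0.6] 44.71
0.122 [0.6417 0.0864 0.1215] [-0.6  0.2 -0.2] 45.18
0.114 [0.6427 0.0866 0.1173] [-5.9 -1.3 19.7] 45.53
0.109 [0.643  0.0865 0.117 ] [-17.6  -0.6  48.3] 45.81
```

Run:
```python
from h import *
e=env.sense()["ee_pos"]
env.movel(np.r_[.642,.0865,.20],rate=.12)
env.reach(np.array([.42,.25,.25]),R(.3))
st=env.sense(); print(st["ee_pos"],st["wrist_force"],st["t"])
s,p=pose(np.load("s.npy"))
cv2.imwrite("pics/t6.png",p[160:310,270:470,::-1].repeat(4,0).repeat(4,1))
for c in ("top","scene"):
    p,W=cloud(c); y=(p[...,0]>180)&(p[...,1]>150)&(p[...,2]<80)&(W[...,0]>.6)&(W[...,0]<.68)&(W[...,1]>.05)&(W[...,1]<.12)
    q=W[y]; print(c,y.sum(),np.percentile(q[:,2],[50,80,95]) if len(q) else "")
    print([(np.round(r["at"],4),round(r["score"],2)) for r in tip_of(c,"clip_top")[:2]])
cv2.imwrite("pics/s6.png",cv2.resize(p[180:400,220:480,::-1],None,fx=3,fy=2.7))
```

```text
[0.42108623 0.24925728 0.24993957] [-0.30564193  0.92558681 -0.47886565] 47.8
   fit [0.6001 0.0865] bay x,y,deg [-0.3  2.  -0.3] cost 947 5638 t 47.85
top 247 [0.11504105 0.11778677 0.11990693]
[]
scene 250 [0.11572605 0.11737352 0.11865647]
[(array([0.6454, 0.0882, 0.1199]), 0.59)]
```

View pics/s6.png

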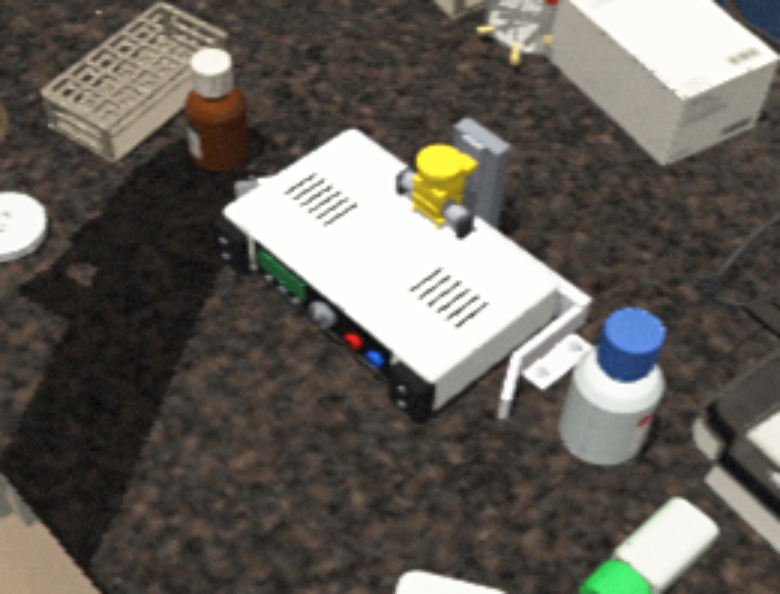

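View pics/t6.png

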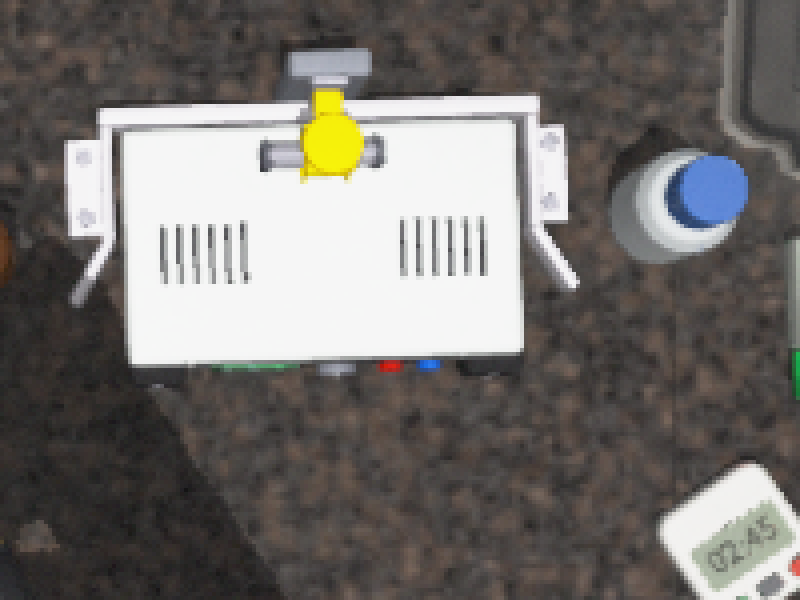

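The pictures show the clip down over the bar (cap at about (440,160) in the scene crop, top near 117 mm). The supply sits straight against the stop wall, and the bottles and timer are in place. I'm handing in.

```bash
python3 -c "
from h import *
workorder.finish_job(); print(env.sense()['t'])"
```

```text
the job is handed in; nothing more can be done
the job is handed in; nothing more can be done
```

The power supply is home in the bay, the yellow clip is fully down over the bar, and I handed the job in at about 48 s of the 67 s allowed. I have no verdict; finishing reports none.

**Supply:** I pushed the two bumpers in turn 15 times with the shut fingers, right bumper first. The supply never swung more than about 10° out of line at any check. The last push on each bumper met 15–19 N of resistance and no longer moved the supply. The final top-camera fit puts it at x −0.3 mm, y +2.0 mm and −0.3° from home. That fit is relative to a bay position I measured from the clip cap and the stop wall.

**Clip:** The cap now stands at about 117 mm, measured in both cameras, which is full travel. In the scene picture the jaws sit over the bar. The arm was clear of everything when I handed in.

**Checks that disagreed or were odd:**
- The two cameras differed by about 4 mm in world x. I used the top camera because it agreed better with where the fingers met the bumpers.
- The wrist force read almost nothing at the stops along the press, instead of the expected 5–10 N. At the bottom stop it rose to 48 N on the fingers.
- The network found the clip cap only in the scene camera, at 120 mm; my own depth reading gave 117 mm.
- I checked the bystanders only by eye in the final pictures. The petri dish and tube rack were only partly in view, but none looked moved.

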